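Load the grease gun and grease the burnisher's spindle

ROBOT

A 6-joint arm with a two-finger parallel gripper is mounted at the origin on the work surface. World frame = base frame: x ahead of the robot, y to its left, z up, the work surface at z = 0. Lengths are in mm, angles in degrees, forces in N, time in s.
With the tool pointing down it reaches from about 250 to 725 mm from the base axis. Payload 4 kg.
Tool frame: the origin (TCP) lies between the finger pads; the fingertips stand 25 mm ahead of it and the grasp point (between the pads) lies 6 mm ahead of it (env.nose_length is the distance from the TCP to the fingertips, in mm); z points along the fingers, y is the line along which they close (so a half turn about z gives the same grasp; the last joint's range is limited). The gripper opens to 85 mm and grips with 20 to 120 N. Pads are 22 mm wide; open, the fingers measure 114 mm over their backs; the gripper's body (76 mm by 85 mm) begins 54 mm behind the grasp point. The pads swing forward as they close: fully open they stand 13 mm farther back than shut.
Start: joints at [70.245, 13.785, 0.286, 76.501, 0, 90], TCP at [169.002, 470.572, 256.306] pointing down, gripper open.
Joint ranges: [-155.79, 155.79], [-60.16, 107.12], [-62.33, 73.08], [-114, 123.19], [-81.49, 82.49], [-180, 180]. Speed limits (degrees/s): [159.86, 159.86, 180, 180, 180, 180].

INTERFACE

Orientations are given as [roll, pitch, yaw] about the fixed x, y, z axes, in that order (R = Rz(yaw) Ry(pitch) Rx(roll)).
In Python, from station import env gives the robot as it stands. The module is installed in compiled form; this text tells all that it offers.
- The arm moves only by the tool send_rows, never from a script. Its argument "plan" is a list of rows, each an object of numbers: "tx", "ty", "tz": the shift along the tool's x, y, z in mm; "turn": the turn about the tool's z in degrees. A call has 1 to 12 rows; each row shifts and turns the commanded pose from where the row before left it, along the tool's axes as they then stand; what a row does not reach is not made up. A row lasts 1/8 s, in which the tool goes at most 62.5 mm and 10.7 degrees, less where a joint would pass 70% of its speed; a pose out of reach is approached as far as the arm can. A call with a gripper value outside its range is refused whole. "hand" is the finger opening in mm, from 0 to 85.4, set as the call begins (left out, the last holds). The fingers move at their own pace and stop on an object; the grip force is fixed at half the most. Time passes only in rows, so rows that do not move let the fingers close. It gives the time, the measured TCP pose, the force, the opening and the grip force at its end, in the units of the state.
- env.state(): the state, without advancing time (a new reading comes with each control period).
- env.read_camera(name): name is "side" or "top"; returns a dict with "pixels" (400x640x3 uint8, blue, green, red), "mtx" (3x3 intrinsics, pixels), "view" (4x4, takes a point from world to camera coordinates). Camera axes: x right, y up, looking along -z (the intrinsics and any distortion apply to the point x, -y, -z); pixel columns grow to the right and rows downward; lengths in mm; the calibration is good to about 2 mm. A picture is of the moment at which its call begins. There is no depth.
- env.close_job(): hands the job in; it is judged then, once.
The state is a dict: "t": time; "joints": joint angles; "qvel": joint speeds; "effort": joint torques, N m; "tool_pos": TCP position; "ee_rot": TCP orientation; "ft_force": force on the tool from outside, world axes, zero at the start; "torque": the same for the moment, N m; "grip_width": opening from 0.0 (shut) to 1.0 (fully open); "grip_force": force on a finger pad.
Only numpy, scipy, OpenCV 4.12 (cv2) and the standard library are available. Lean on these libraries where they do the work, as an engineer would, in place of code of your own. Each camera call takes 0.05 s, during which the arm holds its last target. There are 200 camera calls.

TASK

The edge burnisher's spindle is due for grease. Drop the fresh grease cartridge, nose down, into the open back of the push-type grease gun standing in the wooden bench block until it is fully home, then take the gun out of the block by its barrel, press its coupler squarely onto the burnisher's tilted grease nipple until it snaps on, and push the barrel on down its stroke, nearly all the way against its spring. Finish holding it there, gun in the grip, still pushed in and square on the nipple, and leave the other things on the table where they are.

Things in the scene. Friction and masses are not known exactly. Their poses are not given: they have to be found in the camera images.
- cartridge: Grease cartridge: white plastic tube with a paper band and black end cap, 22 mm diameter, 97 mm long, about 0.07 kg, loose. Starts upright on the table, nose down. Origin: centre of its nose end (underside as it stands); z runs along it to the black cap. The last 6 mm of the nose taper to 18 mm diameter.
- gun: Push-type grease gun, about 0.35 kg, loose, round about its z. Origin: centre of the bottom face of its aluminium barrel; z runs up to its open back. Barrel: 34 mm outside diameter, z = 0 to 95 mm, dark grip rings at z 48 to 92. Below: nose cone, 10 mm tube, coupler. Starts upright in the bench block, coupler down, the lowest 18 mm of barrel loosely in the hole; it must rise 95 mm to come clear.
- gun_mouth (a point): Centre of the open back end of the grease gun's barrel, on its axis at z = 95 mm of the gun's frame; axes as the gun's. The bore is 25 mm in diameter and 89 mm deep (floor at z = 6 mm), so a cartridge fully home stands 8 mm out of it and drops in freely.
- coupler_seat (a point): Point in the gun's coupler where the nipple's ball centre sits once snapped on; axes as the gun's. On the gun's axis, at gun z = -62 mm with the nozzle out. Coupler: dark steel, 21 mm diameter; its mouth, a funnel 17 mm wide narrowing to a 13 mm bore, ends 13 mm below this point. Three sprung jaws in it pass over the ball at about 6 N; unsnapped, this point stays 5 mm or more short of the ball.
- coupler (a joint): How far the nozzle with its coupler is pushed into the gun's barrel, in m: 0 with the nozzle out, 0.016 at the end of the stroke. A return spring pushes it out: about 9 N at 0, about 16 N at the end of the stroke. It yields only once the coupler bears on something.
- nipple: Steel grease nipple on the front of the burnisher's spindle housing, fixed. Origin: centre of its 10 mm ball head, about 137 mm above the table; z is the nipple's axis, pointing out of the housing, up and to the burnisher's front, 30 degrees off vertical. Below the ball: a 5 mm neck and, 15.5 mm below the ball's centre, a 15 mm hexagon on a 24 mm boss.
- burnisher: Edge burnisher, fixed: grey cast foot and spindle housing, level spindle along its y with a sanding drum and a grooved wooden wheel at its ends, motor and belt guard behind. Origin: on the table under the middle of the spindle (85 mm up). Front, with the nipple, towards its -x; motor towards +x. Spans x -62 to 165 mm, y -128 to 128 mm; at most 126 mm high but for the nipple.
- block: Wooden bench block, fixed, 78 mm in x, 168 mm in y, 100 mm high. Origin: centre of its underside, under the gun's hole: 38 mm wide, 18 mm deep to a ledge for the barrel, narrower below for the nozzle. Two wooden tool handles stand at most 46 mm out of its top, 62 mm either side of the hole along its y.
- dye_bottle: Bystander: a small amber dye jar with a black lid, 38 mm in diameter, 82 mm high, loose. Origin: centre of its underside. Stays where it is.
- thread_spool: Bystander: a spool of waxed thread, 42 mm in diameter, 50 mm high, loose. Origin: centre of its underside. Stays where it is.
- dish: Bystander: a clear shallow dish, 68 mm in diameter, 13 mm high, loose. Origin: centre of its underside. Stays where it is.
- leather_stack: Bystander: a stack of four leather strips, 100 mm by 32 mm, 16 mm high, loose. Origin: centre of its underside. Stays where it is.
- mallet: Bystander: a wooden mallet lying on the table, head 56 mm in diameter and 75 mm long, 185 mm long overall, loose. Origin: on the table under the handle, 75 mm from the middle of the head. Stays where it is.
- bone_slip: Bystander: a slip of bone, 85 mm by 24 mm by 8 mm, loose. Origin: centre of its underside. Stays where it is.

How it is judged (in metres and radians):
On the way, in this order (a step that is already met when the one before it is completed fails the run):
1. the cartridge is fully home in the barrel, let go, with the gun still standing in the block (z of cartridge in the frame of gun between 0.003 and 0.009 m and x of cartridge in the frame of gun between -0.004 and 0.004 m and y of cartridge in the frame of gun between -0.004 and 0.004 m and contact force between the fingers and cartridge below 0.2 N and angle between gun's own z axis and vertical below 0.12 rad and z of gun in the frame of block below 0.088 m), for 0.2 s.
2. the coupler has snapped onto the nipple, square to it (distance between coupler_seat and nipple below 0.0028 m and angle between the z axis of gun and the z axis of nipple, either way round below 0.12 rad), for 0.1 s.
At the end, for the whole second after the job is handed in: Fingers hold the gun; coupler snapped home on the nipple (seat within 2.8 mm of the ball centre), axes within 0.12 rad; barrel pushed over 10 mm down its 16 mm stroke with over 8 N on the nipple; cartridge still home (nose within 4 mm of the bore floor) (all of step 2 and value of joint coupler above 0.01 m and contact force between gun and nipple above 8 N and contact force between the fingers and gun above 2 N and z of cartridge in the frame of gun between 0.003 and 0.01 m); the arm keeps its last pose, push and grip.
It fails at once if another thing on the table is shoved more than 30 mm (distance of any of dye_bottle, thread_spool, dish, leather_stack, mallet, bone_slip from where it was at the start of the episode above 0.03 m).
It fails at once if another thing is knocked over (angle between any of dye_bottle, thread_spool's own z axis and vertical above 0.6 rad).
It also fails if it takes over 51 s, if anything falls off the work surface, if the arm or the gripper's body presses on something with over 40 N, if the wrist force passes 120 N, or if a joint passes its speed limit or range.

## Working session

There is one attempt and no reset: what is moved stays moved. The work goes in short steps, Python scripts to look and compute and a tool call to move; the robot and the scene stay as the last step left them, time stands still between calls to the robot, and variables do not carry over. Pictures are saved under pics/ and viewed, at most 10 in all, crops included, and the job is handed in when it is done.

Besides the shell and the picture viewer there is one more tool, called after ">>>" as name([rows], argument=value, ...), one row to a line, values as JSON. send_rows: Moves the arm, as the interface text tells. Its arguments: {"type":"object","properties":{"plan":{"type":"array"},"hand":{"type":"number"}},"required":["plan"]}

```bash
mkdir -p pics; ls
python3 - <<'E'
from station import env
import cv2,numpy as np
print(env.state())
for n in("side","top"):
    r=env.read_camera(n);cv2.imwrite(f"pics/{n}0.png",r["pixels"]);print(n,r["mtx"],r["view"],[k for k in r])
    np.savez(n+"0.npz",**r)
E
```

```text
pics
{'t': 0.0, 'joints': array([ 7.02443963e+01,  1.38324311e+01,  2.12665931e-01,  7.65013396e+01,
       -2.64376746e-04,  9.00000807e+01]), 'qvel': array([-0.0188531 ,  0.0029024 ,  0.07029817,  0.03629237, -0.08133876,
       -0.02339859]), 'effort': array([-1.87718151e-04, -3.72318006e+01,  2.52407438e+01,  1.69861573e-02,
       -1.11741765e-04, -3.73421699e-06]), 'tool_pos': array([168.80754828, 470.01961614, 255.40389546]), 'ee_rot': array([-1.79878895e+02,  2.64546671e-04,  1.60244316e+02]), 'ft_force': array([0.25693147, 0.22333618, 0.85623445]), 'torque': array([-0.03332898,  0.04280726,  0.02997927]), 'grip_force': 0.0, 'grip_width': 0.9990445592432676}
side [[444.5511722    0.         316.62547313]
 [  0.         444.5511722  195.626226  ]
 [  0.           0.           1.        ]] [[ 7.52791050e-01 -6.58247619e-01 -3.96321527e-03 -3.53830921e+02]
 [ 4.61000241e-01  5.22896408e-01  7.16978469e-01 -3.19437392e+02]
 [-4.69877019e-01 -5.41562017e-01  6.97084047e-01 -9.67013154e+02]
 [ 0.00000000e+00  0.00000000e+00  0.00000000e+00  1.00000000e+00]] ['pixels', 'mtx', 'view']
top [[398.54717727   0.         322.21575453]
 [  0.         398.54717727 196.3766744 ]
 [  0.           0.           1.        ]] [[-2.21421418e-02 -9.99289677e-01 -3.04937214e-02  2.56439418e+01]
 [ 9.95514565e-01 -2.48441858e-02  9.12880973e-02 -5.07593644e+02]
 [-9.19808449e-02 -2.83356298e-02  9.95357532e-01 -1.26220361e+03]
 [ 0.00000000e+00  0.00000000e+00  0.00000000e+00  1.00000000e+00]] ['pixels', 'mtx', 'view']
```

View pics/side0.png

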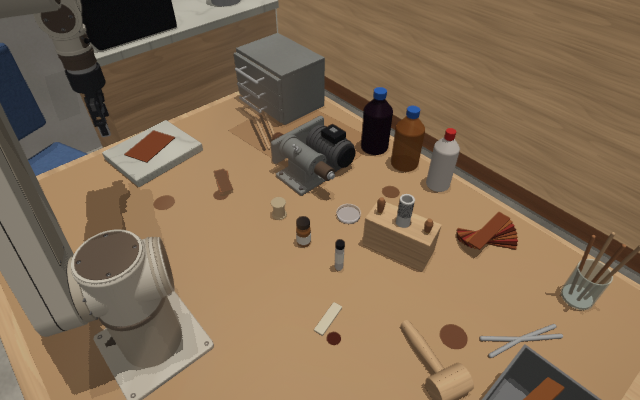

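View pics/top0.png

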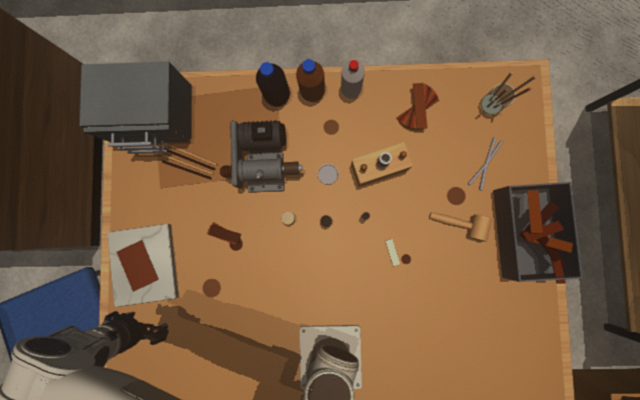

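Side view: the burnisher is at about (310,155), the gun in its block at (405,207), the cartridge at (340,253), the dye jar at (303,230), the spool at (278,208) and the dish at (348,214). Top view: the gun mouth is at (384,158), the cartridge at (364,216) and the burnisher at (258,160). I'll enlarge both.

Run:
```python
import cv2,numpy as np
s=cv2.imread("pics/side0.png")[110:280,260:450];cv2.imwrite("pics/sc.png",cv2.resize(s,None,fx=3.5,fy=3.5,interpolation=cv2.INTER_CUBIC))
s=cv2.imread("pics/top0.png")[110:230,220:420];cv2.imwrite("pics/tc.png",cv2.resize(s,None,fx=4,fy=4,interpolation=cv2.INTER_CUBIC))
```

```text
(no output)
```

View pics/sc.png

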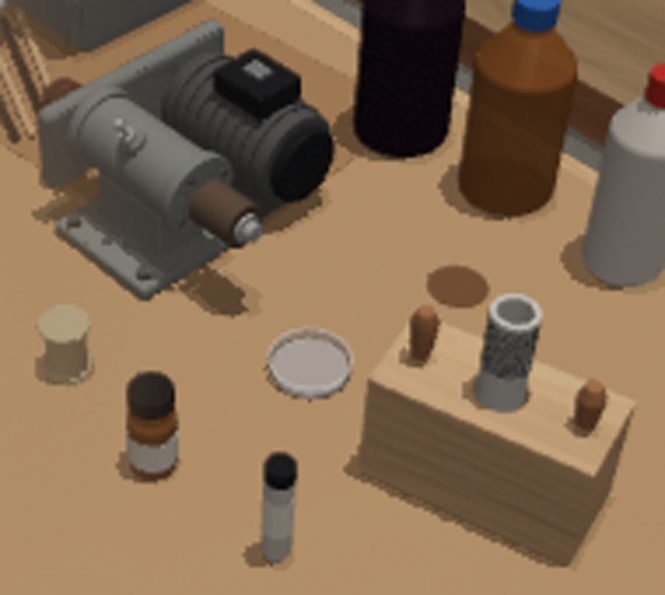

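View pics/tc.png

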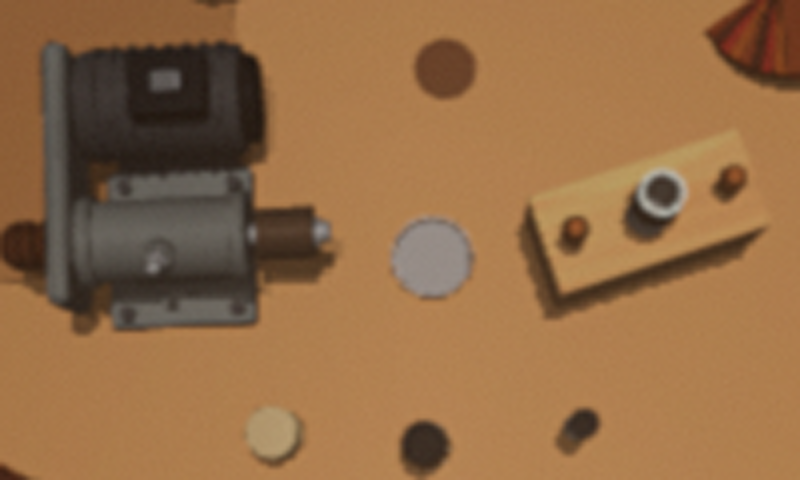

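Side crop: the nipple ball is near crop (122,123), the mouth ring at (514,313), the cartridge cap at (281,465) and the bright spindle end at (250,228). Top crop: the nipple is near (153,262), the mouth at (660,193), the cap at (582,422) and the spindle end at (321,231). Next I'll refine these with masks and triangulate.

```bash
cat > h.py <<'E'
import cv2,numpy as np
def ray(c,uv):
    K,V=c["mtx"],c["view"];d=np.linalg.solve(K,[uv[0],uv[1],1.])*[1,-1,-1]
    R=V[:3,:3];return -R.T@V[:3,3],R.T@d/np.linalg.norm(d)
def onz(c,uv,z):
    o,d=ray(c,uv);return o+d*(z-o[2])/d[2]
def tri(cs,uvs):
    A=np.zeros((3,3));b=np.zeros(3);rs=[ray(c,u) for c,u in zip(cs,uvs)]
    for o,d in rs:
        P=np.eye(3)-np.outer(d,d);A+=P;b+=P@o
    x=np.linalg.solve(A,b);return x,[round(np.linalg.norm((np.eye(3)-np.outer(d,d))@(x-o)),1) for o,d in rs]
def proj(c,p):
    q=(c["view"]@np.append(p,1))[:3]*[1,-1,-1];q=c["mtx"]@q;return q[:2]/q[2]
def orig(uv,f,off): return (np.array(uv)+.5)/f-.5+np.array(off)
def blob(c,box,fn):
    x0,y0,x1,y1=box;im=c["pixels"][y0:y1,x0:x1].astype(int)
    m=fn(im).astype(np.uint8);n,l,s,ce=cv2.connectedComponentsWithStats(m)
    i=1+s[1:,4].argmax();return ce[i]+[x0,y0],s[i],(l==i)
E
python3 - <<'E'
from h import *
S=dict(np.load("side0.npz"));T=dict(np.load("top0.npz"))
np.set_printoptions(precision=1,suppress=True)
so=lambda u:orig(u,3.5,(260,110)); to=lambda u:orig(u,4,(220,110))
for n,a,b,z in [("nip",(122,123),(153,262),137),("mouth",(514,313),(660,193),177),("cap",(281,463),(582,422),97),("spin",(250,228),(321,231),85),("dyetop",(151,392),(424,446),82),("spool",(65,325),(273,432),50),("handL",(427,315),(575,231),140),("handR",(594,390),(732,177),140)]:
    print(n,*tri([S,T],[so(a),to(b)]),onz(S,so(a),z),onz(T,to(b),z))
print("dish",onz(S,so((310,358)),13),onz(T,to((432,258)),13))
print("wheel L",onz(T,to((22,245)),85), "gearfoot", [onz(T,to(p),12) for p in((118,325),(255,320),(250,172))])
print("block top corners",[onz(T,to(p),100) for p in((530,203),(738,132),(768,220),(562,292))])
# masks
d=lambda im:im.max(2)<75
c1,s1,_=blob(S,(332,235,350,256),d);c2,s2,_=blob(T,(358,208,374,220),d);print("capmask",c1,s1,c2,s2)
w=lambda im:(im.min(2)>130)
c1,s1,_=blob(S,(395,190,418,210),w);c2,s2,_=blob(T,(375,148,395,172),w);print("mouthmask",c1,s1,c2,s2,tri([S,T],[c1,c2]))
# nipple neighbourhoods
print(S["pixels"][136:152,286:302].mean(2).astype(int));print(T["pixels"][166:184,250:268].mean(2).astype(int))
E
```

```text
nip [565.4 201.2 134.4] [np.float64(0.9), np.float64(0.9)] [562.6 199.1 137. ] [565.7 200.2 137. ]
mouth [ 599.9 -171.2  173.5] [np.float64(0.5), np.float64(0.5)] [ 596.4 -172.9  177. ] [ 599.7 -171.1  177. ]
cap [ 441.3 -116.8   95.2] [np.float64(0.1), np.float64(0.1)] [ 440.1 -117.8   97. ] [ 441.2 -116.7   97. ]
spin [593.7  79.4  86.3] [np.float64(0.5), np.float64(0.5)] [594.2  80.8  85. ] [594.3  79.1  85. ]
dyetop [426.7   3.2  77.8] [np.float64(0.3), np.float64(0.3)] [424.6  -0.   82. ] [426.4   3.3  82. ]
spool [440.6 123.6  46.1] [np.float64(0.8), np.float64(0.8)] [437.8 120.8  50. ] [441.1 122.7  50. ]
handL [ 580.4 -113.2  141.1] [np.float64(0.9), np.float64(0.9)] [ 582.1 -113.   140. ] [ 580.  -112.7  140. ]
handR [ 618.7 -230.7  132.9] [np.float64(0.5), np.float64(0.5)] [ 613.  -234.3  140. ] [ 617.  -229.1  140. ]
dish [581.2  -5.5  13. ] [581.6  -5.3  13. ]
wheel L [589.6 312.5  85. ] gearfoot [array([533.2, 253.3,  12. ]), array([534.5, 140.6,  12. ]), array([657.3, 143.1,  12. ])]
block top corners [array([609. , -82.2, 100. ]), array([ 659.5, -242.2,  100. ]), array
[... 1993 characters left out ...]
 76  71  77  78  78  78]
 [ 74  76  73  76  75  73  83 104 110 100  93  86  73  65  71  73  72  72]
 [ 70  72  70  69  69  69  85 116 127 105  75  66  58  60  67  67  66  67]
 [ 65  64  62  65  63  66  84 113 115  92  58  48  50  57  62  60  62  60]
 [ 55  56  55  53  55  56  61  73  75  59  44  44  48  52  53  54  53  52]
 [ 49  47  49  46  45  45  45  45  46  43  41  41  41  44  42  45  42  42]
 [ 43  44  44  44  40  40  42  39  40  40  39  42  41  40  41  43  41  43]
 [ 47  47  46  48  44  43  44  44  43  47  47  47  46  47  47  47  47  49]
 [ 48  46  50  48  47  49  47  47  48  48  48  49  50  52  50  54  50  50]
 [ 49  49  51  52  50  51  51  51  51  49  50  51  53  58  59  59  57  50]]
```

>>> send_rows([
  {"turn": 10.6},
  {"turn": 10.6},
  {"turn": 10.6},
  {"turn": 10.6},
  {"turn": 10.6},
  {"turn": 10.6},
  {"turn": 10.6},
  {"turn": 10.6},
  {"turn": 10.6},
  {"turn": 10.6},
  {"turn": 10.6},
  {"turn": 10.6},
], hand=50)

```text
schema error: expected keys tx, ty, tz, turn
```

>>> send_rows([
  {"turn": 10.6},
  {"turn": 10.6},
  {"turn": 10.6},
])

```text
schema error: expected keys tx, ty, tz, turn
```

>>> send_rows([
  {"tx": 21.6,"ty": 49.4},
  {"tx": 21.6,"ty": 49.4},
  {"tx": 21.6,"ty": 49.4},
  {"tx": 21.6,"ty": 49.4},
  {"tx": 21.6,"ty": 49.4},
  {"tx": 21.6,"ty": 49.4},
  {"tx": 21.6,"ty": 49.4},
  {"tx": 21.6,"ty": 49.4},
  {"tx": 21.6,"ty": 49.4},
  {"tx": 21.6,"ty": 49.4},
  {"tx": 21.6,"ty": 49.4},
  {"tx": 21.6,"ty": 49.4},
])

```text
schema error: expected keys tx, ty, tz, turn
```

>>> send_rows([
  {},
  {},
  {},
])

```text
schema error: expected keys tx, ty, tz, turn
```

All four keys are required in every row.

>>> send_rows([
  {"tx": 0,"ty": 0,"tz": 0,"turn": 10.6},
  {"tx": 0,"ty": 0,"tz": 0,"turn": 10.6},
  {"tx": 0,"ty": 0,"tz": 0,"turn": 10.6},
  {"tx": 0,"ty": 0,"tz": 0,"turn": 10.6},
  {"tx": 0,"ty": 0,"tz": 0,"turn": 10.6},
  {"tx": 0,"ty": 0,"tz": 0,"turn": 10.6},
  {"tx": 0,"ty": 0,"tz": 0,"turn": 10.6},
  {"tx": 0,"ty": 0,"tz": 0,"turn": 10.6},
  {"tx": 0,"ty": 0,"tz": 0,"turn": 10.6},
  {"tx": 0,"ty": 0,"tz": 0,"turn": 10.6},
  {"tx": 0,"ty": 0,"tz": 0,"turn": 10.6},
  {"tx": 0,"ty": 0,"tz": 0,"turn": 10.6},
], hand=50)

```text
t: 1.6
tool_pos: [308.3, 373.6, 255.8]
ee_rot: [-172.5, 2.1, 46.2]
ft_force: [0.7, -0.0, -1.2]
grip_width: 0.588
grip_force: 0.0
```

>>> send_rows([
  {"tx": 0,"ty": 0,"tz": 0,"turn": 10.6},
  {"tx": 0,"ty": 0,"tz": 0,"turn": 10.6},
  {"tx": 0,"ty": 0,"tz": 0,"turn": 10.6},
  {"tx": 0,"ty": 0,"tz": 0,"turn": 0},
])

```text
t: 2.1
tool_pos: [386.2, 251.8, 255.3]
ee_rot: [-167.6, 7.3, 25.7]
ft_force: [-0.4, 0.2, 0.4]
grip_width: 0.588
grip_force: 0.0
```

Run:
```python
from station import env
s=env.state();print({k:s[k].round(2) for k in("joints","qvel","tool_pos","ee_rot")})
```

```text
{'joints': array([ 25.68,  14.57,  -0.25,  82.46,  12.36, 179.94]), 'qvel': array([ 4.29, -0.42,  0.01, -0.7 ,  1.39, -0.07]), 'tool_pos': array([386.24, 251.84, 255.33]), 'ee_rot': array([-167.64,    7.26,   25.74])}
```

The turn ran joint 6 into its +180° limit, and the arm made up the difference with about 14° of tilt. I'll turn back the other way, where a half turn gives the same grasp. Pushing radially past full reach should lean the tool tip outward, so I'll use that to take the tilt out.

>>> send_rows([
  {"tx": 0,"ty": 0,"tz": 0,"turn": -10.6},
  {"tx": 0,"ty": 0,"tz": 0,"turn": -10.6},
  {"tx": 0,"ty": 0,"tz": 0,"turn": -10.6},
  {"tx": 0,"ty": 0,"tz": 0,"turn": -10.6},
  {"tx": 0,"ty": 0,"tz": 0,"turn": -10.6},
  {"tx": 0,"ty": 0,"tz": 0,"turn": -10.6},
  {"tx": 0,"ty": 0,"tz": 0,"turn": -10.6},
  {"tx": 0,"ty": 0,"tz": 0,"turn": -10.6},
  {"tx": 0,"ty": 0,"tz": 0,"turn": -10.6},
  {"tx": 0,"ty": 0,"tz": 0,"turn": -10.6},
  {"tx": 0,"ty": 0,"tz": 0,"turn": -10.6},
  {"tx": 0,"ty": 0,"tz": 0,"turn": -10.6},
])

```text
t: 3.6
tool_pos: [383.9, 255.8, 255.9]
ee_rot: [178.2, -14.2, 153.3]
ft_force: [-0.9, 0.0, 0.4]
grip_width: 0.581
grip_force: 0.0
```

>>> send_rows([
  {"tx": 0,"ty": 0,"tz": 0,"turn": -9},
  {"tx": 0,"ty": 0,"tz": 0,"turn": -9},
  {"tx": 0,"ty": 0,"tz": 0,"turn": -9},
  {"tx": 0,"ty": 0,"tz": 0,"turn": 0},
])

```text
t: 4.1
tool_pos: [384.1, 255.6, 255.9]
ee_rot: [171.9, -11.9, -179.6]
ft_force: [-0.1, -1.1, -0.3]
grip_width: 0.585
grip_force: 0.0
```

```bash
cat >> h.py <<'E'
from scipy.spatial.transform import Rotation as Ro
np.set_printoptions(precision=2,suppress=True)
def R_(s): return Ro.from_euler("xyz",s["ee_rot"],degrees=True).as_matrix()
def go(s,dw):  # world delta -> tool shifts
    return R_(s).T@np.asarray(dw,float)
E
python3 - <<'E'
from h import *
from station import env
s=env.state();print(s["tool_pos"],s["ee_rot"],s["joints"]);print(R_(s))
print(go(s,np.array([540,-364,290])-s["tool_pos"]), "radial unit",go(s,[.83,-.56,0]))
E
```

```text
[384.07 255.62 255.9 ] [ 171.94  -11.85 -179.59] [26.2  14.51 -0.23 82.43 12.4  25.85]
[[-0.98  0.02 -0.2 ]
 [-0.01  0.99  0.14]
 [ 0.21  0.14 -0.97]]
[-141.28 -605.55 -150.87] radial unit [-0.81 -0.54 -0.25]
```

>>> send_rows([
  {"tx": -11.8,"ty": -50.5,"tz": -12.6,"turn": 0},
  {"tx": -11.8,"ty": -50.5,"tz": -12.6,"turn": 0},
  {"tx": -11.8,"ty": -50.5,"tz": -12.6,"turn": 0},
  {"tx": -11.8,"ty": -50.5,"tz": -12.6,"turn": 0},
  {"tx": -11.8,"ty": -50.5,"tz": -12.6,"turn": 0},
  {"tx": -11.8,"ty": -50.5,"tz": -12.6,"turn": 0},
  {"tx": -11.8,"ty": -50.5,"tz": -12.6,"turn": 0},
  {"tx": -11.8,"ty": -50.5,"tz": -12.6,"turn": 0},
  {"tx": -11.8,"ty": -50.5,"tz": -12.6,"turn": 0},
  {"tx": -11.8,"ty": -50.5,"tz": -12.6,"turn": 0},
  {"tx": -11.8,"ty": -50.5,"tz": -12.6,"turn": 0},
  {"tx": -11.8,"ty": -50.5,"tz": -12.6,"turn": 0},
])

```text
t: 5.6
tool_pos: [541.5, -366.1, 290.3]
ee_rot: [172.0, -11.8, -179.7]
ft_force: [1.2, -0.3, 0.4]
grip_width: 0.586
grip_force: 0.0
```

>>> send_rows([
  {"tx": -32,"ty": -21.6,"tz": -10,"turn": 0},
  {"tx": 0,"ty": 0,"tz": 0,"turn": 0},
])

```text
t: 5.85
tool_pos: [557.9, -377.4, 282.9]
ee_rot: [171.2, -12.8, -179.6]
ft_force: [1.2, 0.1, 0.3]
grip_width: 0.58
grip_force: 0.0
```

```bash
cat > st.py <<'E'
from h import *
from station import env
s=env.state();print("t",s["t"],s["tool_pos"],s["ee_rot"],"J",s["joints"]);R=R_(s);print("z",R[:,2],"y",R[:,1],"F",s["ft_force"],s["grip_width"],s["grip_force"]); a=np.arctan2(s["tool_pos"][1],s["tool_pos"][0])
print("r,b",np.hypot(*s["tool_pos"][:2]),np.degrees(a),"radial",go(s,[np.cos(a),np.sin(a),0]))
E
python3 st.py
```

```text
t 5.85 [ 557.94 -377.37  282.85] [ 171.24  -12.82 -179.63] J [-34.11  55.03  72.56 123.02   0.08 -33.5 ]
z [-0.22  0.15 -0.96] y [0.03 0.99 0.15] F [1.17 0.13 0.32] 0.5799225246737889 0.0
r,b 673.5754319021681 -34.0731537823115 radial [-0.8  -0.53 -0.27]
```

Joints 3 and 4 are both at their limits here, which leans the tip further in. With some radius in hand, raising the tool against the joint 4 limit should lean it outward, so I'll retract and then lift.

>>> send_rows([
  {"tx": 40,"ty": 26.5,"tz": 13.5,"turn": 0},
  {"tx": 40,"ty": 26.5,"tz": 13.5,"turn": 0},
  {"tx": 13,"ty": 9,"tz": -57,"turn": 0},
  {"tx": 13,"ty": 9,"tz": -57,"turn": 0},
  {"tx": 13,"ty": 9,"tz": -57,"turn": 0},
  {"tx": 0,"ty": 0,"tz": 0,"turn": 0},
])

```text
t: 6.6
tool_pos: [466.8, -313.8, 434.3]
ee_rot: [174.0, -8.9, -180.0]
ft_force: [-0.1, -0.2, 0.2]
grip_width: 0.586
grip_force: 0.0
```

```bash
python3 st.py
```

```text
t 6.6 [ 466.78 -313.78  434.25] [ 173.96   -8.87 -179.99] J [-33.95  33.81  56.27 123.18   0.09 -33.5 ]
z [-0.15  0.11 -0.98] y [0.02 0.99 0.1 ] F [-0.08 -0.16  0.25] 0.5861503929322909 0.0
r,b 562.4435811903436 -33.909564644898055 radial [-0.82 -0.54 -0.19]
```

>>> send_rows([
  {"tx": 9,"ty": 6,"tz": -59,"turn": 0},
  {"tx": 8,"ty": 5,"tz": -59,"turn": 0},
  {"tx": 5,"ty": 4,"tz": -59,"turn": 0},
  {"tx": 0,"ty": 0,"tz": 0,"turn": 0},
  {"tx": 0,"ty": 0,"tz": 0,"turn": 0},
])

```text
t: 7.22
tool_pos: [425.1, -286.2, 503.0]
ee_rot: [177.2, -4.1, 179.7]
ft_force: [0.6, -0.2, -1.5]
grip_width: 0.585
grip_force: 0.0
```

```bash
python3 st.py
```

```text
t 7.225 [ 425.13 -286.17  503.  ] [177.18  -4.1  179.66] J [-33.99  24.44  52.58 123.12   0.08 -33.55]
z [-0.07  0.05 -1.  ] y [0.01 1.   0.05] F [ 0.63 -0.22 -1.54] 0.5854374106465235 0.0
r,b 512.4782356299826 -33.94597938505266 radial [-0.83 -0.55 -0.09]
```

>>> send_rows([
  {"tx": 4,"ty": 3,"tz": -54,"turn": 0},
  {"tx": 3,"ty": 2,"tz": -54,"turn": 0},
  {"tx": 1,"ty": 1,"tz": -54,"turn": 0},
  {"tx": 0,"ty": 0,"tz": 0,"turn": 0},
  {"tx": 0,"ty": 0,"tz": 0,"turn": 0},
])

```text
t: 7.85
tool_pos: [392.8, -264.2, 559.3]
ee_rot: [-179.4, 1.1, 179.6]
ft_force: [0.4, 0.9, -0.6]
grip_width: 0.588
grip_force: 0.0
```

```bash
python3 st.py
```

```text
t 7.85 [ 392.83 -264.17  559.3 ] [-179.39    1.08  179.55] J [-33.97  17.28  51.62 123.11   0.09 -33.52]
z [ 0.02 -0.01 -1.  ] y [ 0.01  1.   -0.01] F [ 0.37  0.9  -0.57] 0.5876396972262558 0.0
r,b 473.39063001985255 -33.92019415242081 radial [-0.83 -0.55  0.02]
```

Run:
```python
from h import *
from station import env
s=env.state();p=s["tool_pos"]
print(go(s,np.array([441,-117,210])-p)/8)
print(R_(s))
```

```text
[-5.06 18.9  43.57]
[[-1.    0.01  0.02]
 [ 0.01  1.   -0.01]
 [-0.02 -0.01 -1.  ]]
```

>>> send_rows([
  {"tx": -5,"ty": 18.9,"tz": 43.6,"turn": 0},
  {"tx": -5,"ty": 18.9,"tz": 43.6,"turn": 0},
  {"tx": -5,"ty": 18.9,"tz": 43.6,"turn": 0},
  {"tx": -5,"ty": 18.9,"tz": 43.6,"turn": 0},
  {"tx": -5,"ty": 18.9,"tz": 43.6,"turn": 0},
  {"tx": -5,"ty": 18.9,"tz": 43.6,"turn": 0},
  {"tx": -5,"ty": 18.9,"tz": 43.6,"turn": 0},
  {"tx": -5,"ty": 18.9,"tz": 43.6,"turn": 0},
  {"tx": 0,"ty": 0,"tz": 0,"turn": -1.5},
  {"tx": 0,"ty": 0,"tz": 0,"turn": 0},
])

```text
t: 9.1
tool_pos: [441.3, -117.8, 211.5]
ee_rot: [-179.2, 1.2, -178.9]
ft_force: [0.5, 0.3, -0.3]
grip_width: 0.59
grip_force: 0.0
```

```bash
python3 st.py
python3 - <<'E'
from h import *
from station import env
s=env.state();p=s["tool_pos"]
print(go(s,np.array([441,-117,91])-p))
for n in("side","top"):
    r=env.read_camera(n);np.savez(n+"1.npz",**r);cv2.imwrite(f"pics/{n}1.png",r["pixels"])
s=dict(np.load("side1.npz"))["pixels"][170:280,280:430];cv2.imwrite("pics/sc1.png",cv2.resize(s,None,fx=5,fy=5,interpolation=cv2.INTER_CUBIC))
E
```

```text
t 9.1 [ 441.27 -117.75  211.52] [-179.22    1.19 -178.93] J [-14.68   9.41 -12.1   67.13  -0.43 -15.75]
z [ 0.02 -0.01 -1.  ] y [-0.02  1.   -0.01] F [ 0.5   0.28 -0.26] 0.5897790921136892 0.0
r,b 456.7132221578348 -14.941331949969108 radial [-0.96 -0.28  0.02]
[  2.76   2.4  120.46]
```

View pics/sc1.png

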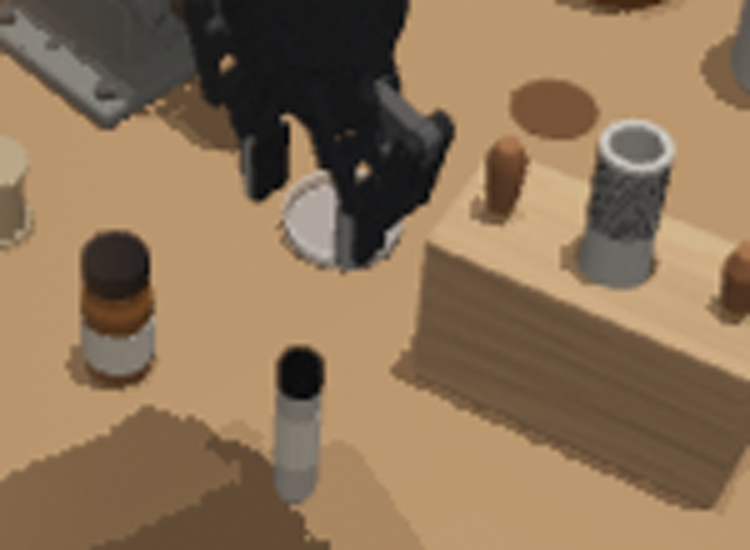

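The fingers, with tips at about crop (262,190) and (357,255), straddle the column above the cartridge cap at (300,372). I'll descend and grip.

>>> send_rows([
  {"tx": 1.4,"ty": 1.2,"tz": 40,"turn": 0},
  {"tx": 1.4,"ty": 1.2,"tz": 40,"turn": 0},
  {"tx": 0,"ty": 0,"tz": 40,"turn": 0},
  {"tx": 0,"ty": 0,"tz": 0,"turn": 0},
])

```text
t: 9.7
tool_pos: [439.4, -116.9, 90.5]
ee_rot: [-179.3, 1.0, -179.0]
ft_force: [-0.6, 0.7, 0.0]
grip_width: 0.585
grip_force: 0.0
```

>>> send_rows([
  {"tx": 0,"ty": 0,"tz": 0,"turn": 0},
  {"tx": 0,"ty": 0,"tz": 0,"turn": 0},
  {"tx": 0,"ty": 0,"tz": 0,"turn": 0},
  {"tx": 0,"ty": 0,"tz": 0,"turn": 0},
  {"tx": 0,"ty": 0,"tz": 0,"turn": 0},
  {"tx": 0,"ty": 0,"tz": 0,"turn": 0},
], hand=10)

```text
t: 10.45
tool_pos: [442.9, -117.3, 94.0]
ee_rot: [-179.1, 1.6, -178.9]
ft_force: [0.9, -1.3, 6.1]
grip_width: 0.236
grip_force: 58.8
```

>>> send_rows([
  {"tx": 0,"ty": 0,"tz": -50,"turn": 0},
  {"tx": 0,"ty": 0,"tz": -50,"turn": 0},
  {"tx": 0,"ty": 0,"tz": -50,"turn": 0},
  {"tx": 0,"ty": 0,"tz": -50,"turn": 0},
  {"tx": 0,"ty": 0,"tz": 0,"turn": 0},
])

```text
t: 11.08
tool_pos: [438.7, -114.6, 296.9]
ee_rot: [-179.0, 1.9, -178.9]
ft_force: [-0.1, 1.1, -1.2]
grip_width: 0.237
grip_force: 59.1
```

```bash
python3 st.py
python3 - <<'E'
from h import *
from station import env
s=env.state();p=s["tool_pos"]
print(go(s,np.array([599.8,-172,295])-p)/4)
E
```

```text
t 11.075 [ 438.69 -114.56  296.88] [-179.05    1.88 -178.93] J [-14.38   6.06  -3.15  78.73  -0.42 -15.44]
z [ 0.03 -0.02 -1.  ] y [-0.02  1.   -0.02] F [-0.1   1.08 -1.15] 0.2367390384134645 59.07215774059296
r,b 453.40419208207663 -14.635249954341896 radial [-0.96 -0.27  0.04]
[-39.97 -15.08   2.03]
```

>>> send_rows([
  {"tx": -40,"ty": -15,"tz": 1,"turn": 0},
  {"tx": -40,"ty": -15,"tz": 1,"turn": 0},
  {"tx": -40,"ty": -15,"tz": 1,"turn": 0},
  {"tx": -40,"ty": -15,"tz": 1,"turn": 0},
  {"tx": 0,"ty": 0,"tz": 0,"turn": 0},
  {"tx": 0,"ty": 0,"tz": 0,"turn": 0},
])

```text
t: 11.82
tool_pos: [596.6, -170.8, 290.7]
ee_rot: [-179.3, 1.1, -178.9]
ft_force: [0.5, 0.1, -1.0]
grip_width: 0.238
grip_force: 59.1
```

```bash
python3 st.py
python3 - <<'E'
from h import *
from station import env
C={}
for n in("side","top"):
    r=env.read_camera(n);np.savez(n+"2.npz",**r);C[n]=r
a=C["side"]["pixels"][130:230,355:455];b=C["top"]["pixels"][120:180,340:440]
cv2.imwrite("pics/p2.png",np.hstack([cv2.resize(a,(500,500),interpolation=cv2.INTER_CUBIC),cv2.resize(b,(300,180),interpolation=cv2.INTER_CUBIC)[:, :] if 0 else np.vstack([cv2.resize(b,(300,180),interpolation=cv2.INTER_CUBIC),np.zeros((320,300,3),np.uint8)])]))
print("expected mouth side px",proj(C["side"],[599.8,-172,177]))
E
```

```text
t 11.825 [ 596.64 -170.82  290.67] [-179.27    1.12 -178.94] J [-15.81  26.59  23.76  85.89  -0.38 -16.86]
z [ 0.02 -0.01 -1.  ] y [-0.02  1.   -0.01] F [ 0.51  0.14 -0.95] 0.23830640549169685 59.05347794294357
r,b 620.6156274102606 -15.976318012861697 radial [-0.96 -0.29  0.02]
expected mouth side px [407.15 198.19]
```

View pics/p2.png

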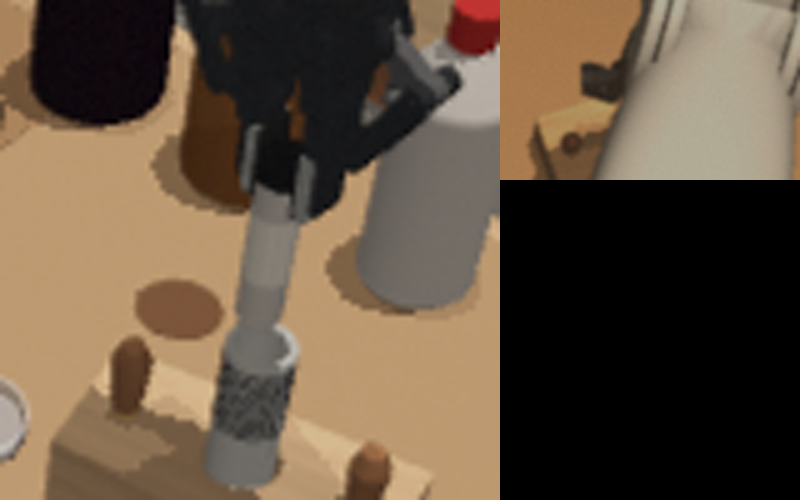

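The cartridge hangs over the mouth, with its nose at about px (407,193). That is roughly 3 mm short of the mouth centre in x, which agrees with the measured TCP. I'll correct and insert part way.

>>> send_rows([
  {"tx": -3.2,"ty": -1.2,"tz": 0,"turn": 0},
  {"tx": 0,"ty": 0,"tz": 0,"turn": 0},
  {"tx": 0.3,"ty": 0.2,"tz": 15,"turn": 0},
  {"tx": 0.3,"ty": 0.2,"tz": 12,"turn": 0},
  {"tx": 0.2,"ty": 0.1,"tz": 10,"turn": 0},
  {"tx": 0,"ty": 0,"tz": 0,"turn": 0},
])

```text
t: 12.68
tool_pos: [600.3, -172.0, 253.8]
ee_rot: [-179.3, 1.2, -178.9]
ft_force: [1.4, 0.6, -1.2]
grip_width: 0.231
grip_force: 59.1
```

```bash
python3 st.py
```

```text
t 12.675 [ 600.31 -172.03  253.81] [-179.26    1.17 -178.94] J [-15.82  27.37  19.57  80.87  -0.37 -16.88]
z [ 0.02 -0.01 -1.  ] y [-0.02  1.   -0.01] F [ 1.35  0.58 -1.17] 0.2309772793537428 59.06365782022476
r,b 624.473969316279 -15.990604760944448 radial [-0.96 -0.29  0.02]
```

>>> send_rows([
  {"tx": 0.3,"ty": 0.2,"tz": 15,"turn": 0},
  {"tx": 0.3,"ty": 0.2,"tz": 15,"turn": 0},
  {"tx": 0.3,"ty": 0.2,"tz": 13,"turn": 0},
  {"tx": 0,"ty": 0,"tz": 0,"turn": 0},
  {"tx": 0,"ty": 0,"tz": 0,"turn": 0},
])

```text
t: 13.3
tool_pos: [601.0, -172.2, 212.0]
ee_rot: [-179.2, 1.3, -178.9]
ft_force: [0.5, -0.4, -0.8]
grip_width: 0.233
grip_force: 59.0
```

>>> send_rows([
  {"tx": 0,"ty": 0,"tz": 0,"turn": 0},
  {"tx": 0,"ty": 0,"tz": 0,"turn": 0},
  {"tx": 0,"ty": 0,"tz": 0,"turn": 0},
  {"tx": 0,"ty": 0,"tz": -25,"turn": 0},
  {"tx": 0,"ty": 0,"tz": -25,"turn": 0},
  {"tx": 0,"ty": 0,"tz": 0,"turn": 0},
], hand=50)

```text
t: 14.05
tool_pos: [600.9, -171.9, 264.4]
ee_rot: [-179.1, 1.6, -178.9]
ft_force: [0.3, 0.4, -0.6]
grip_width: 0.59
grip_force: 0.0
```

```bash
python3 st.py
python3 - <<'E'
from h import *
from station import env
r=env.read_camera("side");np.savez("side3.npz",**r)
a=r["pixels"][150:230,365:445];cv2.imwrite("pics/p3.png",cv2.resize(a,(480,480),interpolation=cv2.INTER_CUBIC))
print(proj(r,[600,-172,185]),proj(r,[600,-172,177]))
E
```

```text
t 14.05 [ 600.87 -171.94  264.45] [-179.13    1.56 -178.94] J [-15.8   26.96  20.47  81.77  -0.38 -16.85]
z [ 0.03 -0.01 -1.  ] y [-0.02  1.   -0.02] F [ 0.29  0.35 -0.61] 0.5901137934058455 0.0
r,b 624.9872172761798 -15.968213422600327 radial [-0.96 -0.29  0.03]
[407.68 195.68] [407.21 198.15]
```

View pics/p3.png

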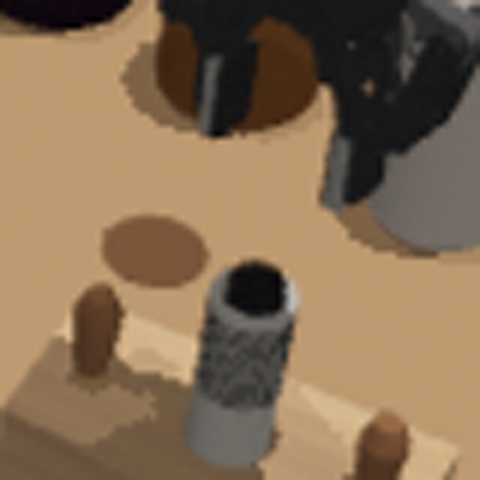

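The cartridge is home: its black cap fills the mouth at crop (255,288) and stands only slightly proud. Now I'll grip the barrel.

>>> send_rows([
  {"tx": 1.4,"ty": 0.5,"tz": 37,"turn": 0},
  {"tx": 1.4,"ty": 0.6,"tz": 37,"turn": 0},
  {"tx": 1.4,"ty": 0.6,"tz": 37,"turn": 0},
  {"tx": 0,"ty": 0,"tz": 0,"turn": 0},
])

```text
t: 14.6
tool_pos: [594.4, -170.4, 145.7]
ee_rot: [-179.4, 0.7, -178.9]
ft_force: [-0.5, -0.6, 0.3]
grip_width: 0.584
grip_force: 0.0
```

>>> send_rows([
  {"tx": 0,"ty": 0,"tz": 0,"turn": 0},
  {"tx": 0,"ty": 0,"tz": 0,"turn": 0},
  {"tx": 0,"ty": 0,"tz": 0,"turn": 0},
  {"tx": 0,"ty": 0,"tz": 0,"turn": 0},
  {"tx": 0,"ty": 0,"tz": 0,"turn": 0},
], hand=15)

```text
t: 15.22
tool_pos: [598.2, -171.4, 151.4]
ee_rot: [-179.2, 1.3, -178.9]
ft_force: [-0.5, -0.1, -1.3]
grip_width: 0.385
grip_force: 60.1
```

```bash
python3 st.py
```

```text
t 15.225 [ 598.21 -171.44  151.43] [-179.21    1.33 -178.94] J [-15.83  29.87   8.18  66.81  -0.37 -16.88]
z [ 0.02 -0.01 -1.  ] y [-0.02  1.   -0.01] F [-0.53 -0.06 -1.27] 0.3846481585579972 60.05349274724722
r,b 622.2919840697438 -15.992090889230584 radial [-0.96 -0.29  0.03]
```

>>> send_rows([
  {"tx": -0.8,"ty": -0.5,"tz": -35,"turn": 0},
  {"tx": -0.8,"ty": -0.5,"tz": -35,"turn": 0},
  {"tx": -0.8,"ty": -0.5,"tz": -35,"turn": 0},
  {"tx": -1.2,"ty": -0.7,"tz": -50,"turn": 0},
  {"tx": -1.2,"ty": -0.7,"tz": -50,"turn": 0},
  {"tx": 0,"ty": 0,"tz": 0,"turn": 0},
])

```text
t: 15.98
tool_pos: [599.8, -172.0, 361.1]
ee_rot: [-179.0, 1.8, -178.9]
ft_force: [-0.2, -0.4, -4.9]
grip_width: 0.378
grip_force: 60.9
```

```bash
python3 st.py
python3 - <<'E'
from h import *
from station import env
s=env.state();p=s["tool_pos"]
print(go(s,np.array([560,5,450])-p)/5)
E
```

```text
t 15.975 [ 599.81 -171.97  361.08] [-179.05    1.84 -178.94] J [-15.83  26.97  34.67  95.67  -0.38 -16.88]
z [ 0.03 -0.02 -1.  ] y [-0.02  1.   -0.02] F [-0.19 -0.38 -4.92] 0.37783857163153145 60.886405650526285
r,b 623.9791675595475 -15.998122067773007 radial [-0.96 -0.29  0.04]
[  6.73  35.23 -18.6 ]
```

>>> send_rows([
  {"tx": 6.7,"ty": 35.2,"tz": -18.6,"turn": 0},
  {"tx": 6.7,"ty": 35.2,"tz": -18.6,"turn": 0},
  {"tx": 6.7,"ty": 35.2,"tz": -18.6,"turn": 0},
  {"tx": 6.7,"ty": 35.2,"tz": -18.6,"turn": 0},
  {"tx": 6.7,"ty": 35.2,"tz": -18.6,"turn": 0},
  {"tx": -1.5,"ty": -1,"tz": -58,"turn": 0},
  {"tx": -1.5,"ty": -1,"tz": -58,"turn": 0},
  {"tx": -1.5,"ty": -1,"tz": -58,"turn": 0},
  {"tx": -4,"ty": 0,"tz": -58,"turn": 0},
  {"tx": -6,"ty": 0,"tz": -58,"turn": 0},
  {"tx": 0,"ty": 0,"tz": 0,"turn": 0},
  {"tx": 0,"ty": 0,"tz": 0,"turn": 0},
])

```text
t: 17.48
tool_pos: [570.4, 4.4, 603.2]
ee_rot: [-179.1, 13.5, -178.8]
ft_force: [0.7, 0.4, -6.4]
grip_width: 0.379
grip_force: 61.6
```

```bash
python3 st.py
```

```text
t 17.475 [570.4    4.35 603.16] [-179.12   13.47 -178.76] J [  0.82  26.28  72.82 123.06  -0.78  -0.41]
z [ 0.23 -0.01 -0.97] y [-0.02  1.   -0.01] F [ 0.71  0.39 -6.42] 0.3791008063468834 61.56746048480272
r,b 570.4131887087283 0.43740938934882023 radial [-0.97 -0.01  0.23]
```

>>> send_rows([
  {"tx": -14,"ty": 0,"tz": -56,"turn": 0},
  {"tx": -16,"ty": 0,"tz": -56,"turn": 0},
  {"tx": -18,"ty": 0,"tz": -55,"turn": 0},
  {"tx": 0,"ty": 0,"tz": 0,"turn": 0},
  {"tx": 0,"ty": 0,"tz": 0,"turn": 0},
])

```text
t: 18.1
tool_pos: [524.5, 5.6, 667.3]
ee_rot: [-179.0, 20.2, -178.6]
ft_force: [-0.2, 0.8, -4.4]
grip_width: 0.384
grip_force: 61.6
```

```bash
python3 st.py
```

```text
t 18.1 [524.46   5.64 667.33] [-179.02   20.18 -178.65] J [  1.09  19.64  72.93 123.1   -0.89  -0.25]
z [ 0.35 -0.01 -0.94] y [-0.02  1.   -0.02] F [-0.23  0.78 -4.37] 0.3839376475814712 61.57306473702192
r,b 524.4934812380327 0.6160892546288804 radial [-0.94 -0.01  0.35]
```

>>> send_rows([
  {"tx": -21,"ty": 0,"tz": -54,"turn": 0},
  {"tx": -23,"ty": 0,"tz": -53,"turn": 0},
  {"tx": -25,"ty": 0,"tz": -52,"turn": 0},
  {"tx": -27,"ty": 0,"tz": -51,"turn": 0},
  {"tx": -29,"ty": 0,"tz": -50,"turn": 0},
  {"tx": 0,"ty": 0,"tz": 0,"turn": 0},
  {"tx": 0,"ty": 0,"tz": 0,"turn": 0},
])

```text
t: 18.98
tool_pos: [446.3, 7.9, 748.8]
ee_rot: [-178.8, 29.8, -178.4]
ft_force: [-0.0, -0.2, -4.6]
grip_width: 0.378
grip_force: 61.6
```

```bash
python3 st.py
python3 - <<'E'
from h import *
from station import env
s=env.state();p=s["tool_pos"]
b=np.array([564.5,200.5,137.]);n=np.array([-.5,-.009,.866])
for k in(131.4+60,): print(b+n*k, go(s,b+n*k-p))
E
```

```text
t 18.975 [446.32   7.87 748.83] [-178.83   29.79 -178.45] J [  1.83  10.09  72.99 123.11  -1.31   0.24]
z [ 0.5  -0.01 -0.87] y [-0.02  1.   -0.02] F [-0.03 -0.23 -4.65] 0.3776635194939871 61.60628031939268
r,b 446.3927774290362 1.0104014514016635 radial [-0.87  0.    0.5 ]
[468.8  198.78 302.75] [197.67 198.39 396.87]
```

>>> send_rows([
  {"tx": 22,"ty": 22,"tz": 44,"turn": 0},
  {"tx": 22,"ty": 22,"tz": 44,"turn": 0},
  {"tx": 22,"ty": 22,"tz": 44,"turn": 0},
  {"tx": 22,"ty": 22,"tz": 44,"turn": 0},
  {"tx": 22,"ty": 22,"tz": 44,"turn": 0},
  {"tx": 22,"ty": 22,"tz": 44,"turn": 0},
  {"tx": 22,"ty": 22,"tz": 44,"turn": 0},
  {"tx": 22,"ty": 22,"tz": 44,"turn": 0},
  {"tx": 22,"ty": 22,"tz": 44,"turn": 0},
  {"tx": 0,"ty": 0,"tz": 0,"turn": 0},
  {"tx": 0,"ty": 0,"tz": 0,"turn": 0},
  {"tx": 0,"ty": 0,"tz": 0,"turn": 0},
])

```text
t: 20.48
tool_pos: [470.8, 189.2, 333.7]
ee_rot: [-179.0, 30.1, -178.6]
ft_force: [-0.2, 0.2, -5.2]
grip_width: 0.379
grip_force: 61.6
```

```bash
python3 st.py
python3 - <<'E'
from h import *
from station import env
s=env.state();p=s["tool_pos"];R=R_(s)
g=p+6*R[:,2]; C={}
for n in("side","top"):
    r=env.read_camera(n);np.savez(n+"4.npz",**r);C[n]=r
    print(n,"grasp",proj(r,g),"mouthtip pred",proj(r,p+R[:,2]*(131.4+13)),"ball",proj(r,[564.5,200.5,137]))
a=C["side"]["pixels"][70:170,240:340];b=C["top"]["pixels"][140:200,220:300]
cv2.imwrite("pics/p4.png",np.hstack([cv2.resize(a,(500,500),interpolation=cv2.INTER_CUBIC),cv2.resize(cv2.copyMakeBorder(b,0,40,0,0,cv2.BORDER_CONSTANT)[:100,20:80],(300,500),interpolation=cv2.INTER_CUBIC)]))
E
```

```text
t 20.475 [470.84 189.19 333.7 ] [-178.98   30.06 -178.58] J [ 29.93  -5.69 -16.59  52.59 -14.76  25.29]
z [ 0.5  -0.01 -0.87] y [-0.02  1.   -0.02] F [-0.25  0.23 -5.2 ] 0.3788800791139584 61.6115784086287
r,b 507.424750704977 21.89082489614559 radial [-0.81  0.36  0.46]
side grasp [265.22  98.01] mouthtip pred [290.32 128.06] ball [294.71 144.27]
top grasp [247.75 200.66] mouthtip pred [257.21 179.3 ] ball [257.76 175.53]
```

View pics/p4.png

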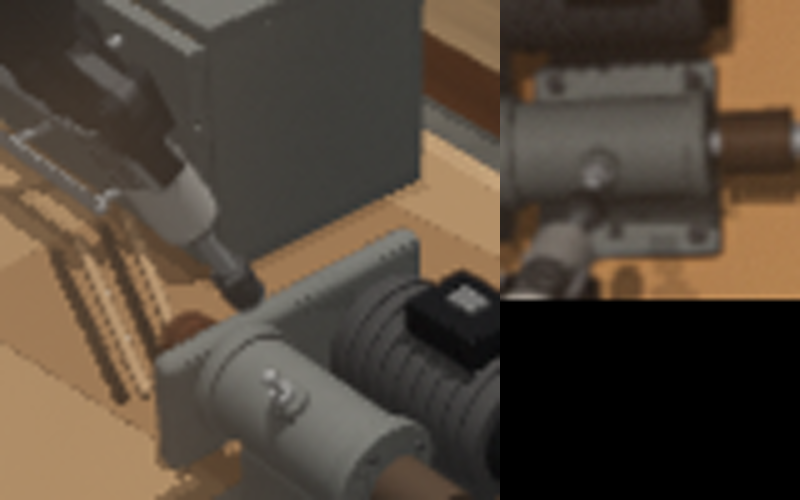

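Side crop: the coupler's end is at about px (289,129.6) and the ball at about (294.1,145.6). Top view: the coupler's end is near (258,180.5), with the ball near (257.7,175.8). I'll work out the offset including the gun's 1.3° lean in the grip.

```bash
cat >> h.py <<'E'
GA=np.array([.0232,.0138,.9996])   # gun axis (towards coupler) in tool frame
def seat(s,extra=0): R=R_(s);return s["tool_pos"]+R@(np.array([0,0,6.])+GA*(125.4+extra)),R@GA
E
python3 - <<'E'
from h import *
from station import env
s=env.state();S=env.read_camera("side");T=env.read_camera("top")
print("ball",tri([S,T],[(294.1,145.6),(257.7,175.8)]),onz(T,(257.7,175.8),137),onz(S,(294.1,145.6),137))
m,a=seat(s,13);print("axis",a,"tip pred",m,proj(S,m),proj(T,m),"tip tri",tri([S,T],[(289.2,129.6),(258,180.5)]))
b=np.array([564.5,200.5,136.5])
q,a=seat(s);n=-a
for k in(26,0):print(k,go(s,b+n*k-q))
E
```

```text
ball (array([564.04, 202.05, 131.69]), [np.float64(0.6), np.float64(0.6)]) [563.7  200.69 137.  ] [559.41 196.93 137.  ]
axis [ 0.48  0.01 -0.88] tip pred [539.83 189.95 206.72] [289.   128.93] [256.8  180.61] tip tri (array([539.42, 187.2 , 206.26]), [np.float64(0.9), np.float64(0.9)])
26 [13.25 11.08 60.08]
0 [13.86 11.44 86.07]
```

>>> send_rows([
  {"tx": 6.5,"ty": 5.5,"tz": 30,"turn": 0},
  {"tx": 6.5,"ty": 5.5,"tz": 30,"turn": 0},
  {"tx": 0,"ty": 0,"tz": 0,"turn": 0},
  {"tx": 0,"ty": 0,"tz": 0,"turn": 0},
  {"tx": 0,"ty": 0,"tz": 0,"turn": 0},
])

```text
t: 21.3
tool_pos: [488.5, 199.5, 274.3]
ee_rot: [-178.9, 30.0, -178.5]
ft_force: [-0.5, 0.4, -4.0]
grip_width: 0.379
grip_force: 61.6
```

```bash
python3 st.py
python3 - <<'E'
from h import *
from station import env
s=env.state();C={}
b=np.array([564,201,135.5])
for n in("side","top"):
    r=env.read_camera(n);np.savez(n+"5.npz",**r);C[n]=r
    m,a=seat(s,13);print(n,"tip",proj(r,m),"seat",proj(r,seat(s)[0]),"ball",proj(r,b))
a=C["side"]["pixels"][120:160,275:315];t=C["top"]["pixels"][160:200,240:280]
cv2.imwrite("pics/p5.png",np.hstack([cv2.resize(a,(400,400),interpolation=cv2.INTER_CUBIC),cv2.resize(t,(400,400),interpolation=cv2.INTER_CUBIC)]))
print(go(s,b-seat(s)[0]))
E
```

```text
t 21.3 [488.45 199.53 274.3 ] [-178.94   29.99 -178.52] J [ 29.94  -1.44 -21.63  43.37 -14.74  25.26]
z [ 0.5  -0.01 -0.87] y [-0.02  1.   -0.02] F [-0.48  0.44 -4.04] 0.3794274743017397 61.63853304460645
r,b 527.6330281596786 22.219900443974087 radial [-0.81  0.36  0.46]
side tip [292.68 142.17] seat [290.77 139.79] ball [294.48 144.69]
top tip [257.06 177.26] seat [256.35 178.84] ball [257.69 175.77]
[ 1.03  0.71 26.62]
```

View pics/p5.png

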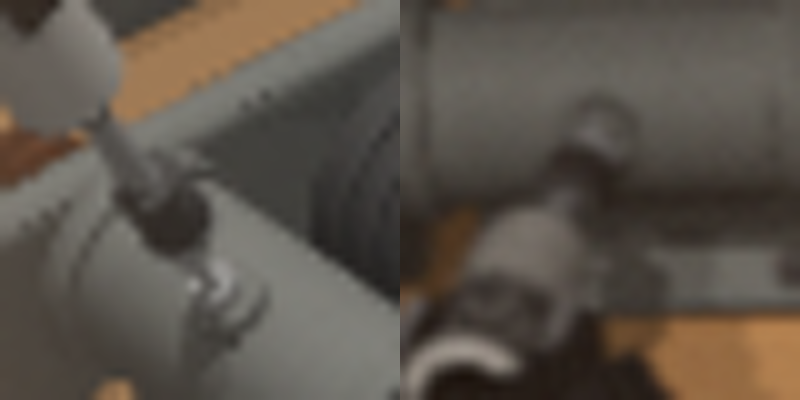

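Run:
```python
from h import *
S=dict(np.load("side0.npz"));T=dict(np.load("top0.npz"))
n=np.array([-.5,-.009,.866])
for b in ([564,201,137],[564,197.3,137],[564,197.3,134.5],[562,197.3,137]):
    b=np.array(b);print(b,"side ball,hex,boss",proj(S,b),proj(S,b-15.5*n),proj(S,b-22*n),"top",proj(T,b),proj(T,b-15.5*n),proj(T,b-22*n))
# boss: differential magnified picture of both at x12
a=S["pixels"][132:162,280:314];t=T["pixels"][160:190,243:277]
f=lambda i:cv2.resize(cv2.convertScaleAbs(i,alpha=1.6),(396,350),interpolation=cv2.INTER_NEAREST)
cv2.imwrite("pics/p6.png",np.hstack([f(a),f(t)]))
```

```text
[564 201 137] side ball,hex,boss [294.46 144.26] [296.73 146.91] [297.67 148.  ] top [257.6 175.7] [258.39 173.79] [258.71 173.  ]
[564.  197.3 137. ] side ball,hex,boss [295.29 144.87] [297.56 147.51] [298.5  148.61] top [258.83 175.67] [259.61 173.75] [259.93 172.96]
[564.  197.3 134.5] side ball,hex,boss [295.32 145.58] [297.59 148.21] [298.53 149.3 ] top [258.99 175.79] [259.77 173.88] [260.09 173.09]
[562.  197.3 137. ] side ball,hex,boss [294.74 145.16] [297.02 147.8 ] [297.96 148.9 ] top [258.84 176.34] [259.62 174.41] [259.94 173.62]
```

View pics/p6.png

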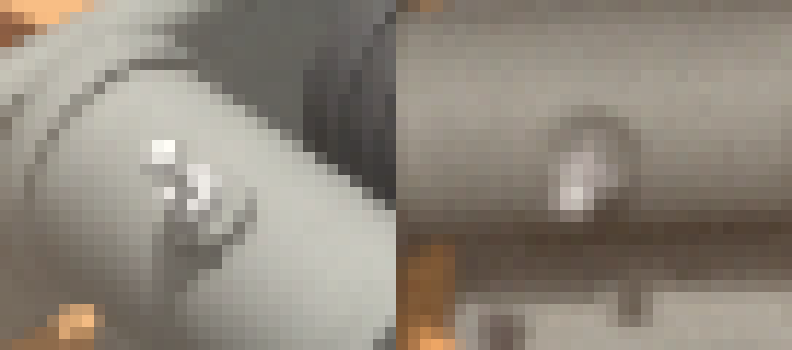

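Side: ball highlight at (293.4,144.6), hexagon at (296.7,147.5). Top: hexagon at (259.2,173.2), boss centre at (259.8,172.8). The ball highlights are biased to the lit side. The hexagon and boss put the ball at about (563.7,198.5,136), on the axis the gun is already pointing along. I'll approach slowly.

>>> send_rows([
  {"tx": 0.4,"ty": 0,"tz": 5,"turn": 0},
  {"tx": 0.4,"ty": 0,"tz": 5,"turn": 0},
  {"tx": 0,"ty": 0,"tz": 4,"turn": 0},
  {"tx": 0,"ty": 0,"tz": 0,"turn": 0},
  {"tx": 0,"ty": 0,"tz": 0,"turn": 0},
])

```text
t: 22.02
tool_pos: [493.8, 199.3, 259.8]
ee_rot: [-178.9, 29.8, -178.4]
ft_force: [-4.1, 0.8, -0.7]
grip_width: 0.38
grip_force: 62.2
```

>>> send_rows([
  {"tx": 0,"ty": 0,"tz": 3,"turn": 0},
  {"tx": 0,"ty": 0,"tz": 3,"turn": 0},
  {"tx": 0,"ty": 0,"tz": 0,"turn": 0},
  {"tx": 0,"ty": 0,"tz": 0,"turn": 0},
])

```text
t: 22.52
tool_pos: [496.6, 199.2, 253.4]
ee_rot: [-178.8, 29.7, -178.4]
ft_force: [1.4, 2.6, -9.2]
grip_width: 0.382
grip_force: 61.4
```

```bash
sed -i 's/^GA=.*/GA=np.array([.0232,0,.9997])/' h.py; python3 st.py
python3 - <<'E'
from h import *
from station import env
s=env.state();print(seat(s),go(s,np.array([563.7,198.5,136.3])-seat(s)[0]),go(s,s["ft_force"]))
E
```

```text
t 22.525 [496.64 199.19 253.39] [-178.83   29.71 -178.43] J [ 29.29   0.42 -22.94  40.35 -14.39  24.65]
z [ 0.5  -0.01 -0.87] y [-0.02  1.   -0.02] F [ 1.42  2.65 -9.21] 0.3816725680573536 61.353387013077736
r,b 535.0976541514347 21.85472232220021 radial [-0.81  0.36  0.46]
(array([559.25, 198.22, 137.87]), array([ 0.48, -0.01, -0.88])) [-3.1   0.23  3.57] [3.27 2.79 8.68]
```

>>> send_rows([
  {"tx": 0,"ty": 0,"tz": 2,"turn": 0},
  {"tx": 0,"ty": 0,"tz": 2,"turn": 0},
  {"tx": 0,"ty": 0,"tz": 0,"turn": 0},
  {"tx": 0,"ty": 0,"tz": 0,"turn": 0},
])

```text
t: 23.02
tool_pos: [498.8, 199.1, 252.5]
ee_rot: [-178.9, 29.9, -178.5]
ft_force: [-7.3, 1.5, 2.7]
grip_width: 0.381
grip_force: 62.6
```

```bash
cat > s2.py <<'E'
from h import *
from station import env
s=env.state();print(s["tool_pos"],seat(s),go(s,s["ft_force"]-[0,0,-4.4]))
E
python3 s2.py
```

```text
[498.79 199.15 252.51] (array([561.78, 198.27, 137.21]), array([ 0.48, -0.01, -0.88])) [ 2.73  1.47 -9.75]
```

>>> send_rows([
  {"tx": 0,"ty": 0,"tz": 2.5,"turn": 0},
  {"tx": 0,"ty": 0,"tz": 2.5,"turn": 0},
  {"tx": 0,"ty": 0,"tz": 2,"turn": 0},
  {"tx": 0,"ty": 0,"tz": 0,"turn": 0},
  {"tx": 0,"ty": 0,"tz": 0,"turn": 0},
  {"tx": 0,"ty": 0,"tz": 0,"turn": 0},
])

```text
t: 23.78
tool_pos: [502.1, 199.1, 246.7]
ee_rot: [-178.9, 29.9, -178.4]
ft_force: [-9.0, 1.7, 4.4]
grip_width: 0.381
grip_force: 62.9
```

```bash
python3 s2.py
```

```text
[502.06 199.11 246.7 ] (array([565.05, 198.25, 131.4 ]), array([ 0.48, -0.01, -0.88])) [  3.39   1.74 -12.11]
```

>>> send_rows([
  {"tx": 0,"ty": 0,"tz": 2,"turn": 0},
  {"tx": 0,"ty": 0,"tz": 2,"turn": 0},
  {"tx": 0,"ty": 0,"tz": 2.5,"turn": 0},
  {"tx": 0,"ty": 0,"tz": 0,"turn": 0},
  {"tx": 0,"ty": 0,"tz": 0,"turn": 0},
  {"tx": 0,"ty": 0,"tz": 0,"turn": 0},
])

```text
t: 24.52
tool_pos: [505.2, 199.1, 241.3]
ee_rot: [-178.9, 29.9, -178.4]
ft_force: [-12.0, 1.6, 7.4]
grip_width: 0.382
grip_force: 63.1
```

```bash
python3 s2.py
python3 - <<'E'
from h import *
from station import env
S=env.read_camera("side");T=env.read_camera("top");s=env.state()
a=S["pixels"][90:160,245:315];t=T["pixels"][155:225,220:290]
cv2.imwrite("pics/p7.png",np.hstack([cv2.resize(a,(400,400),interpolation=cv2.INTER_CUBIC),cv2.resize(t,(400,400),interpolation=cv2.INTER_CUBIC)]))
R=R_(s);q=s["tool_pos"]+R[:,2]*6
for c in(S,T):print("ball",proj(c,[563.7,198.5,136.3]),"grasp",proj(c,q))
# gun axis: ball -> grasp direction vs nipple
d=q-np.array([563.7,198.5,136.3]);print(np.linalg.norm(d),d/np.linalg.norm(d))
E
```

```text
[505.16 199.1  241.32] (array([568.16, 198.26, 126.01]), array([ 0.48, -0.01, -0.88])) [  4.46   1.66 -16.2 ]
ball [294.95 144.92] grasp [276.67 122.81]
ball [258.48 175.81] grasp [251.44 190.89]
114.23792431060504 [-0.49  0.    0.87]
```

```bash
python3 -c "
from station import env
print(env.close_job())"
```

```text
the job is handed in; nothing more can be done
None
```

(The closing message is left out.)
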